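# Hold the swing-clamp arm level over its clamp rod

### The job

Pick up the green swing-clamp arm by its balance point and carry it, level all the way, to the swing-clamp unit so that I can grease the rod before the arm goes on: finish holding it still and level, the bore of its heavy hub straight over the steel rod with about 25 mm of air between them and its nose over the round rubber-topped rest. The arm is a hollow casting, so grip it gently, with no more than 40 N a finger, and touch neither the clamp unit nor the other things on the bench. The program ends with the arm still held up there; do not lower it or let it go.

Things in the scene. Friction and masses are not known exactly. Their poses are not given: they have to be found in the camera images.
- clamp_arm: Green swing-clamp arm, 249 mm long, 0.6 to 0.85 kg, lying on its hub and its nose pad. Origin on the bore axis at the hub's underside, z up, x along the arm to the nose. Hub 52 mm across, 36 high, bore 24, ears behind it to x = -43. Straight neck x = 26 to 117, flat-sided, 24 mm wide (y), z = 12 to 36: grip it across y, 20 to 40 N a finger. Smooth powder coat, friction about 0.4.
- balance (a point): Balance point of the arm: on the middle of its neck, 60 mm from the bore axis towards the nose, 24 mm above the hub's underside. Gripped across the neck here the arm stays level; gripped lightly 35 mm or more along from it, it turns between the fingers and droops. Axes as the arm's. Take hold within 25 mm of it along the arm.
- bore (a point): Centre of the 25 mm bore in the hub of the arm, at the underside of the hub (the steel ring at the heavy end). The arm's own origin.
- nose (a point): Underside of the black rubber pad at the nose of the arm, 190 mm from the bore axis, level with the hub's underside. The pad is 26 mm across; its spindle stands up to 58 mm above the pad's underside.
- clamp_base: Swing-clamp unit, fixed: grey painted plate 275 x 84 x 12 mm, on it an aluminium cylinder block 64 x 56 mm, top at 60 mm (seal ring to 67), with the rod rising from it, and a round rest. Origin on the rod axis at the worktop; x points along the plate to the rest; plate from x = -55 to 220. Its block has two plugged air ports on the -y side, to y = -42.
- rest_top (a point): Centre of the rubber top of the round rest, 38 mm across, 190 mm from the rod axis along the unit's x and 60 mm above the worktop.
- rod_tip (a point): Centre of the top of the upright steel rod, whose upper 34 mm is 20 mm thick, below that a 27 mm shoulder. It stands 106 mm above the worktop when the rod is fully in, more by the value of joint clamp_rod. The 12 to 40 mm of air is counted from here to the hub's underside.
- clamp_rod (a joint): How far the rod stands out of the cylinder beyond its lowest place, in m: 0 (in) to 0.03 (out); stays where it is.
- stop_pin: Bystander: stepped steel stop pin standing, 30 mm across, 63 high. Origin under its centre.
- gauge_block: Bystander: steel setting block with three holes, 25 x 50 x 30 mm. Origin under its centre.
- hex_key: Bystander: black hex key lying flat, 29 x 78 x 6 mm. Origin under its centre.
- collet_nut: Bystander: black collet nut lying flat, 53 mm across, 22 high. Origin under its centre.
- offcut: Bystander: light wooden offcut, 52 x 75 x 18 mm. Origin under its centre.
- grease_jar: Bystander: small closed white grease jar with a black cap, 54 mm across, 56 high. Origin under its centre.

How it is judged:
By the outcome, as a careful person would: the job done as asked, in the order asked, and still so for the second after the job is handed in, while the arm keeps its last pose, push and grip.
It also fails if it takes over 42 s, if anything falls off the work surface, if the arm or the gripper's body presses on something with over 40 N, if the wrist force passes 120 N, or if a joint passes its speed limit or range.

### The arm

A 6-joint arm with a two-finger parallel gripper is mounted at the origin on a cart in front of the work surface, level with it; the furniture and walls round the work are solid. World frame = base frame: x ahead of the robot, y to its left, z up, the work surface at z = 0. Lengths are in m, angles in rad, forces in N, time in s.
With the tool pointing down it reaches from about 0.275 to 0.775 m from the base axis. Payload 14.6 kg.
Tool frame: the origin (TCP) lies midway between the tips of the shut fingers; the grasp point (between the pads) lies 19 mm behind it; z points along the fingers, y is the line along which they close (so a half turn about z gives the same grasp; the last joint's range is limited). The gripper opens to 85 mm and grips with 20 to 120 N. Pads are 22 mm wide; open, the fingers measure 114 mm over their backs; the gripper's body (76 mm by 85 mm) begins 54 mm behind the grasp point. The pads swing forward as they close: fully open they stand 13 mm farther back than shut.
Start: joints at [1.106, 0.263, -0.048, 1.259, 0, 1.415], TCP at [0.16, 0.5, 0.231] pointing down, gripper open.
Joint ranges: [-2.65, 2.65], [-0.89, 1.7], [-1.18, 1.37], [-2.13, 2.11], [-1.35, 1.29], [-3.14, 3.14]. Speed limits (rad/s): [1.89, 1.89, 2.57, 2.79, 3.14, 3.14].

### API

Orientations are given as a 3x3 rotation matrix whose columns are the frame's x, y, z axes.
In Python, from plant import robot, eyes, hand_in gives the robot as it stands. The module is installed in compiled form; this text tells all that it offers.
- The arm moves only by the tool step_arm, never from a script. Its argument "motion" is text: rows parted by semicolons, each of 7 numbers parted by spaces: the shift along the tool's x, y, z in m, then the turn, a rotation vector about the tool's x, y, z in degrees, then the finger opening in m, from 0 to 0.0854. A call has exactly 5 rows; each row is the pose to reach, as a shift and turn from the pose commanded when the call began, along the tool's axes at that moment; what a row does not reach only later rows make up. A row lasts 1/8 s, in which the tool goes at most 62.5 mm and 10.7 degrees, less where a joint would pass 70% of its speed; a pose out of reach is approached as far as the arm can. A call with a gripper value outside its range is refused whole. The fingers move at their own pace and stop on an object; "squeeze" is the grip in N (left out, the last holds). Time passes only in rows, so rows that repeat a pose let the fingers close, or fill a call up. It gives the time, the measured TCP pose, the force, the opening and the grip force at its end, in the units of the state.
- robot.observe(): the state, without advancing time (a new reading comes with each control period).
- eyes.camera(name): name is "side" or "top" or "wrist"; returns a dict with "image" (384x512x3 uint8, blue, green, red), "mtx" (3x3 intrinsics, pixels), "R" (3x3) and "t" (3): a world point X has camera coordinates R X + t. Camera axes: x right, y down, z forward; pixel columns grow to the right and rows downward; lengths in m; the calibration is good to about 2 mm. The wrist camera is an equidistant fisheye: a pixel r from the principal point sees the ray r / f radians off the axis. A picture is of the moment at which its call begins. There is no depth.
- hand_in(): hands the job in; it is judged then, once.
The state is a dict: "clock": time; "joint_pos": joint angles; "joint_vel": joint speeds; "effort": joint torques, N m; "tool_pos": TCP position; "tool_rot": TCP orientation; "force": force on the tool from outside, world axes, zero at the start; "wrist_torque": the same for the moment, N m; "finger_gap": finger opening in m; "grip_force": force on a finger pad.
Only numpy, scipy, OpenCV 4.12 (cv2) and the standard library are available. Lean on these libraries where they do the work, as an engineer would, in place of code of your own. Each camera call takes 0.05 s, during which the arm holds its last target. There are 200 camera calls.

## Working session

There is one attempt and no reset: what is moved stays moved. The work goes in short steps, Python scripts to look and compute and a tool call to move; the robot and the scene stay as the last step left them, time stands still between calls to the robot, and variables do not carry over. Pictures are saved under pics/ and viewed, at most 10 in all, crops included, and the job is handed in when it is done.

Besides the shell and the picture viewer there is one more tool, called after "Call:" as a command line: name --argument value ..., lists and objects as JSON in quotes. step_arm: Moves the arm, as the interface text tells. Its arguments: {"type":"object","properties":{"motion":{"type":"string"},"squeeze":{"type":"number"}},"required":["motion"]}

```bash
mkdir -p pics; cat > h.py <<'E'
import numpy as np, cv2
from plant import robot, eyes, hand_in
def ray(c,u,v):
    d=np.linalg.inv(c["mtx"])@[u,v,1]; d=c["R"].T@d
    return -c["R"].T@c["t"], d
def onz(c,u,v,z):
    o,d=ray(c,u,v); return o+d*(z-o[2])/d[2]
def proj(c,X):
    p=c["mtx"]@(c["R"]@np.asarray(X,float)+c["t"]); return p[:2]/p[2]
E
python3 - <<'E'
from h import *
s=robot.observe(); print(s["clock"],s["tool_pos"],np.round(s["tool_rot"],3).tolist(),s["finger_gap"])
a=[]
for n in("top","side"):
    c=eyes.camera(n); np.savez(n,**c); a.append(c["image"]); print(n,c["mtx"].tolist(),np.round(-c["R"].T@c["t"],3),np.round(c["R"],2).tolist())
    cv2.imwrite(f"pics/{n}0.png",cv2.resize(c["image"],(800,600),interpolation=cv2.INTER_CUBIC))
E
```

```text
0.0 [0.15993359 0.49976452 0.2308403 ] [[-0.952, 0.305, -0.0], [0.305, 0.952, -0.001], [0.0, -0.001, -1.0]] 0.08526889820126268
top [[492.74103259054544, 0.0, 258.2435299601523], [0.0, 492.74103259054544, 181.57090185424312], [0.0, 0.0, 1.0]] [0.268 0.041 1.651] [[-0.01, -1.0, 0.01], [-0.99, 0.0, -0.16], [0.16, -0.01, -0.99]]
side [[406.93453834895, 0.0, 252.5736253908195], [0.0, 406.93453834895, 195.01154568342028], [0.0, 0.0, 1.0]] [ 0.401 -1.355  0.892] [[1.0, -0.08, 0.02], [-0.02, -0.51, -0.86], [0.08, 0.86, -0.51]]
```

View pics/top0.png

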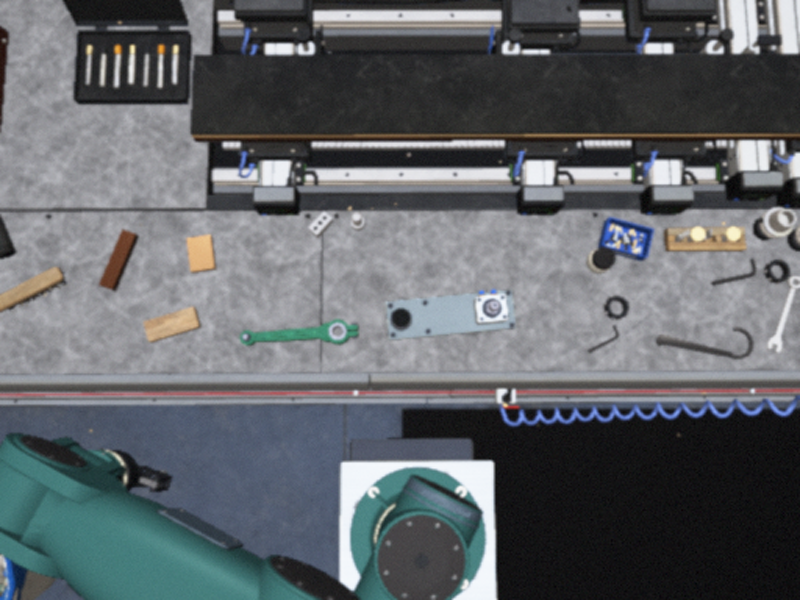

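View pics/side0.png

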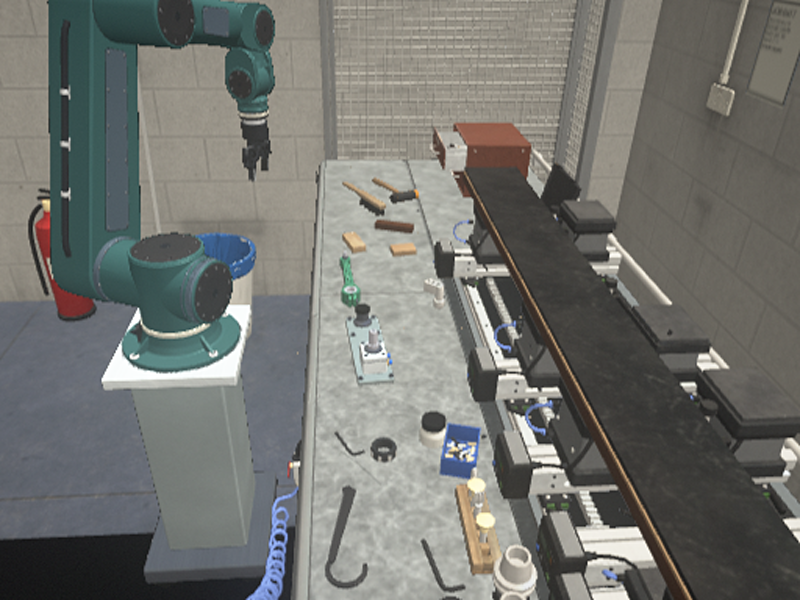

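The top view shows the green arm with its hub near (338,331) and nose near (247,337) in the 800 px picture. The clamp unit's rod is near (491,308) and its rest near (401,318). In both, the nose or rest side points along +y. Next I'll take close crops.

```bash
python3 - <<'E'
from h import *
T=dict(np.load("top.npz")); S=dict(np.load("side.npz"))
# top crop x150-335,y180-222 ; side crop x215-255... 
t=cv2.resize(T["image"][178:224,148:338],None,fx=4.2,fy=4.2,interpolation=cv2.INTER_CUBIC)
s=cv2.resize(S["image"][158:250,205:260],None,fx=4,fy=4,interpolation=cv2.INTER_CUBIC)
o=np.zeros((600,800,3),np.uint8); o[:t.shape[0],:t.shape[1]]=t[:, :800]; o[200:200+s.shape[0],:s.shape[1]]=s
# rod area in top 10x
r=cv2.resize(T["image"][182:212,295:333],None,fx=10,fy=10,interpolation=cv2.INTER_CUBIC); o[200:500,300:680]=r
cv2.imwrite("pics/crop1.png",o)
for n,C in(("top",T),("side",S)):
    h=cv2.cvtColor(C["image"],cv2.COLOR_BGR2HSV)
    m=cv2.inRange(h,(60,90,40),(90,255,255))
    k,l,st,ce=cv2.connectedComponentsWithStats(m)
    for i in range(1,k):
        if st[i,4]>60: print(n,st[i],ce[i])
for n,C,u,v in(("hub",T,216.3,212,),("nose",T,158,215.7),("rod",T,314.5,197),("rest",T,256.5,203.7)):
    for z in (0.036,0.06,0.106,.136): print(n,z,onz(C,u,v,z).round(4))
E
```

```text
top [155 206  74  15 427] [191.74941452 213.71896956]
top [   0  278  204  106 8962] [ 74.4422004  344.18109797]
top [ 225  300   85   84 1729] [256.66801619 338.23597455]
side [ 31   0  57  66 896] [56.23214286 24.359375  ]
side [ 60   0  42  22 491] [80.00814664  7.23625255]
side [123   0  52  14 180] [141.05555556   3.46111111]
side [ 66 154  20  19 141] [ 76.36170213 161.5035461 ]
side [218 165   8  19  73] [221.98630137 173.87671233]
hub 0.036 [0.4218 0.1618 0.036 ]
hub 0.06 [0.4195 0.16   0.06  ]
hub 0.106 [0.4151 0.1566 0.106 ]
hub 0.136 [0.4123 0.1543 0.136 ]
nose 0.036 [0.4107 0.3525 0.036 ]
nose 0.06 [0.4086 0.3479 0.06  ]
nose 0.106 [0.4045 0.339  0.106 ]
nose 0.136 [0.4019 0.3333 0.136 ]
rod 0.036 [ 0.4697 -0.1623  0.036 ]
rod 0.06 [ 0.4667 -0.1592  0.06  ]
rod 0.106 [ 0.4609 -0.1534  0.106 ]
rod 0.136 [ 0.4572 -0.1497  0.136 ]
rest 0.036 [0.4484 0.0296 0.036 ]
rest 0.06 [0.4458 0.0298 0.06  ]
rest 0.106 [0.4406 0.0301 0.106 ]
rest 0.136 [0.4373 0.0303 0.136 ]
```

View pics/crop1.png

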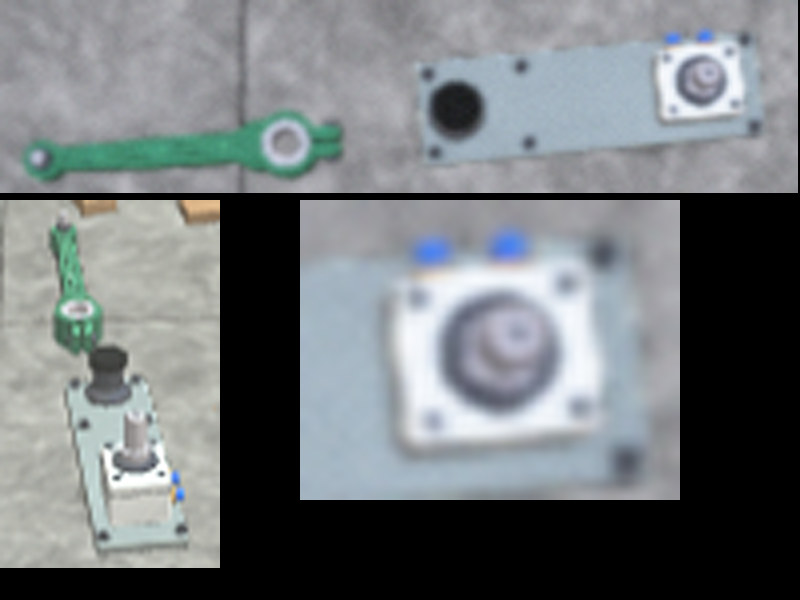

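The crop shows the hub ring at top px (215.5,211.7) and the spindle top at (156.9,215.2). The rest is at (256.4,203.5), the rod tip at (316.1,194.6), and the rod tip in the side view at about (238.4,211.4).

```bash
cat >> h.py <<'E'
def tri(a,b):
    (o1,d1),(o2,d2)=a,b
    A=np.stack([d1,-d2],1); k=np.linalg.lstsq(A,o2-o1,rcond=None)[0]
    p,q=o1+k[0]*d1,o2+k[1]*d2
    return (p+q)/2,np.linalg.norm(p-q)
E
python3 - <<'E'
from h import *
T=dict(np.load("top.npz")); S=dict(np.load("side.npz"))
X,e=tri(ray(T,316.1,194.6),ray(S,238.4,211.4)); print("rodtip",X.round(4),e)
rest=onz(T,256.4,203.5,.06); hub=onz(T,215.5,211.7,.036); nose=onz(T,156.9,215.2,.058)
print("rest",rest,"hub",hub,"nose",nose)
d=(nose-hub)[:2];print("arm len",np.linalg.norm(d),"yaw",np.degrees(np.arctan2(d[1],d[0])))
for z in(.106,.116,.126,.136):
    r=onz(T,316.1,194.6,z); q=(rest-r)[:2]; print(z,r[:2],np.linalg.norm(q),np.degrees(np.arctan2(q[1],q[0])),proj(S,r))
# neck axis by green mask columns
h=cv2.cvtColor(T["image"],cv2.COLOR_BGR2HSV); m=cv2.inRange(h,(60,90,40),(90,255,255))
p=[]
for u in range(170,202):
    v=np.nonzero(m[200:225,u])[0]; p.append((u,200+v.mean()))
p=np.array(p);k=np.polyfit(p[:,0],p[:,1],1)
a,b=[onz(T,u,np.polyval(k,u),.034) for u in(170,201)];q=a-b
print("neck yaw",np.degrees(np.arctan2(q[1],q[0])),a,b, "at hub col",onz(T,215.5,np.polyval(k,215.5),.036))
# plate screws (crop px)
cr=[(427,75),(434,153),(744,39),(755,127),(521,66),(530,143)]
P=[onz(T,148+x/4.2-.4,178+y/4.2-.4,.012) for x,y in cr]
for i,j in((0,2),(1,3)):
    q=(P[i]-P[j])[:2];print("plate yaw",np.degrees(np.arctan2(q[1],q[0])),np.linalg.norm(q))
print(np.round(P,4).tolist())
# tool rays side check of hub/rest
print(proj(S,rest),proj(S,hub),proj(S,nose))
E
```

```text
rodtip [ 0.4662 -0.1582  0.1101] 0.0035646091843458305
rest [0.44642607 0.03010514 0.06      ] hub [0.42277818 0.16440876 0.036     ] nose [0.41040375 0.35187251 0.058     ]
arm len 0.18787171932514665 yaw 93.77660167036476
0.106 [ 0.46856244 -0.15870098] 0.19009937272461186 96.6870535904785 [239.56699728 212.35676546]
0.116 [ 0.46726733 -0.15740617] 0.18866597211939437 96.34220422985545 [239.1887756  209.77815782]
0.126 [ 0.46597221 -0.15611135] 0.18723951051735144 95.99208763779127 [238.80836322 207.18461467]
0.136 [ 0.4646771  -0.15481654] 0.18582014772180835 95.63660896287377 [238.42574107 204.57600588]
neck yaw 93.47241371301718 [0.4134398  0.31367755 0.034     ] [0.41960101 0.21214044 0.034     ] at hub col [0.42229778 0.16440547 0.036     ]
plate yaw 96.22675410668572 0.2556786936494562
plate yaw 94.31395263308106 0.25639646069057737
[[0.479, 0.0535, 0.012], [0.4166, 0.0482, 0.012], [0.5068, -0.2007, 0.012], [0.4359, -0.2075, 0.012], [0.4859, -0.0216, 0.012], [0.4241, -0.0281, 0.012]]
[231.3668214  196.10449787] [224.70504268 184.89067036] [221.03158216 160.97806434]
```

```bash
cat >> h.py <<'E'
from scipy.spatial.transform import Rotation as Ro
def goal(p,yaw):
    "delta in tool axes (mm, deg) to TCP p, pointing down, tool x at world yaw (deg)"
    s=robot.observe(); R=s["tool_rot"]; c,n=np.cos(np.radians(yaw)),np.sin(np.radians(yaw))
    G=np.array([[c,n,0],[n,-c,0],[0,0,-1.]])
    print("t",s["clock"],"pos",s["tool_pos"].round(4),"gap",round(s["finger_gap"],4),"grip",round(float(np.mean(s["grip_force"])),1),"F",np.round(s["force"],1),"q",np.round(s["joint_pos"],2))
    print("move mm",(R.T@(np.asarray(p)-s["tool_pos"])*1e3).round(1),"deg",Ro.from_matrix(R.T@G).as_rotvec(degrees=True).round(2))
E
python3 -c "
from h import *
goal([.4187,.2243,.16],93.6)"
```

```text
t 0.1 pos [0.1599 0.4998 0.2309] gap 0.0853 grip 0.0 F [ 0.3  0.6 -0.1] q [ 1.11  0.26 -0.05  1.26  0.    1.42]
move mm [-330.4 -183.4   71. ] deg [-5.000e-02  2.000e-02  6.865e+01]
```

Call:
step_arm --motion "-0.041 -0.023 0.009 0 0 8.6 0.085; -0.083 -0.046 0.018 0 0 17.2 0.085; -0.124 -0.069 0.027 0 0 25.7 0.085; -0.165 -0.092 0.035 0 0 34.3 0.085; -0.206 -0.115 0.044 0 0 42.9 0.085"

```text
clock: 0.72
tool_pos: [0.322, 0.3264, 0.1869]
tool_rot: [[-0.486, 0.874, -0.0], [0.874, 0.486, -0.0], [-0.0, -0.0, -1.0]]
force: [0.2, 1.5, -0.3]
finger_gap: 0.0854
grip_force: 0.0
```

```bash
python3 -c "
from h import *
goal([.4187,.2243,.16],93.6)"
```

```text
t 0.725 pos [0.322  0.3264 0.1869] gap 0.0854 grip 0.0 F [ 0.2  1.5 -0.3] q [ 0.61  0.17 -0.3   1.1  -0.    1.68]
move mm [-136.3   34.9   26.9] deg [-0.    0.   25.48]
```

Call:
step_arm --motion "-0.045 0.011 0.009 0 0 8.5 0.085; -0.09 0.023 0.018 0 0 17 0.085; -0.136 0.035 0.027 0 0 25.5 0.085; -0.136 0.035 0.027 0 0 25.5 0.085; -0.136 0.035 0.027 0 0 25.5 0.085"

```text
clock: 1.35
tool_pos: [0.418, 0.2263, 0.1601]
tool_rot: [[-0.068, 0.998, -0.001], [0.998, 0.068, -0.0], [-0.0, -0.001, -1.0]]
force: [-0.2, 0.3, -0.5]
finger_gap: 0.085
grip_force: 0.0
```

```bash
python3 - <<'E'
from h import *
c=eyes.camera("wrist"); np.savez("wrist",**c); print(c["mtx"].tolist(),-c["R"].T@c["t"])
cv2.imwrite("pics/w1.png",cv2.resize(c["image"],(800,600),interpolation=cv2.INTER_CUBIC))
goal([.4187,.2243,.008],93.6)
E
```

```text
[[297.3186396354542, 0.0, 249.51338742649892], [0.0, 297.3186396354542, 196.52782945772302], [0.0, 0.0, 1.0]] [0.41340964 0.305412   0.30162029]
t 1.4 pos [0.4178 0.2267 0.1603] gap 0.0849 grip 0.0 F [0.1 0.2 0.1] q [ 0.33  0.21 -0.31  1.04  0.    1.83]
move mm [ -2.5   0.8 152.3] deg [-0.02 -0.    0.33]
```

View pics/w1.png

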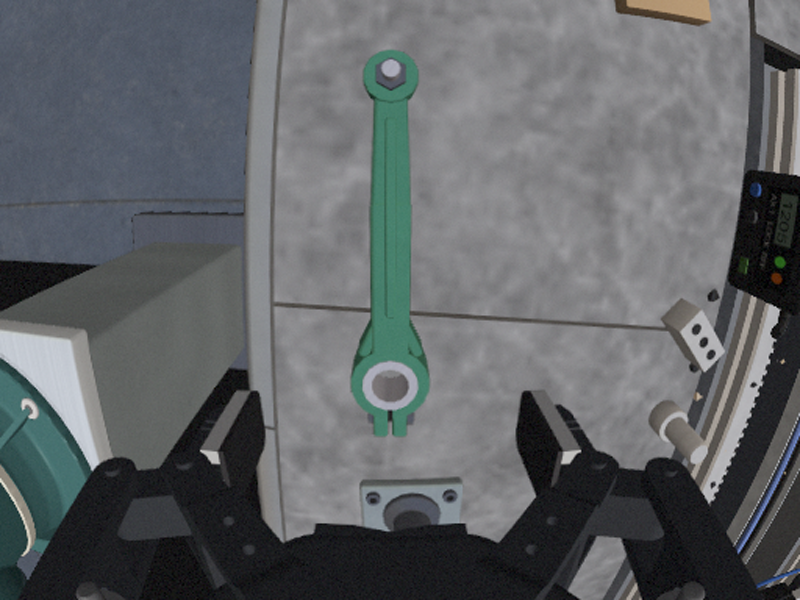

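The wrist view shows the arm straight between the open fingers, with the hub ring centre at about (390,384), the spindle top at (391,69) and the neck centred at about column 391.

```bash
cat >> h.py <<'E'
def fray(c,u,v):
    m=c["mtx"]; x=np.array([u-m[0,2],v-m[1,2]]); r=np.hypot(*x); th=r/m[0,0]
    d=np.r_[x/r*np.sin(th),np.cos(th)]; return -c["R"].T@c["t"], c["R"].T@d
def fonz(c,u,v,z):
    o,d=fray(c,u,v); return o+d*(z-o[2])/d[2]
E
python3 - <<'E'
from h import *
c=dict(np.load("wrist.npz"));k=.64
f=lambda u,v,z:fonz(c,(u+.5)*k-.5,(v+.5)*k-.5,z)
hub=f(390,384,.036);nose=f(391,69,.058);d=(nose-hub)[:2];L=np.linalg.norm(d)
print(hub,nose,L,np.degrees(np.arctan2(d[1],d[0])))
n1,n2=f(391,305,.034),f(391.5,160,.036);q=n2-n1;print("neck",n1,n2,np.degrees(np.arctan2(q[1],q[0])))
b=hub[:2]+d/L*.06;print("bal",b)
goal([*b,.008],93.6)
E
```

```text
[0.42224861 0.16710348 0.036     ] [0.41021046 0.35397074 0.058     ] 0.18725461313741096 93.68594988289838
neck [0.41931442 0.21963832 0.034     ] [0.41375327 0.30577457 0.036     ] 93.69401640802712
bal [0.41839135 0.22697936]
t 1.4 pos [0.4178 0.2267 0.1603] gap 0.0849 grip 0.0 F [0.1 0.2 0.1] q [ 0.33  0.21 -0.31  1.04  0.    1.83]
move mm [  0.2   0.6 152.3] deg [-0.02 -0.    0.33]
```

Call:
step_arm --motion "0 0.001 0.045 0 0 0.3 0.085; 0 0.001 0.09 0 0 0.3 0.085; 0 0.001 0.125 0 0 0.3 0.085; 0 0.001 0.148 0 0 0.3 0.085; 0 0.001 0.152 0 0 0.3 0.085" --squeeze 32

```text
clock: 2.02
tool_pos: [0.4181, 0.2269, 0.0075]
tool_rot: [[-0.064, 0.998, -0.002], [0.998, 0.064, -0.001], [-0.0, -0.002, -1.0]]
force: [0.6, 0.6, 1.1]
finger_gap: 0.085
grip_force: 0.0
```

Call:
step_arm --motion "0 0 0 0 0 0 0.06; 0 0 0 0 0 0 0.04; 0 0 0 0 0 0 0.03; 0 0 0 0 0 0 0.015; 0 0 0 0 0 0 0.015" --squeeze 32

```text
clock: 2.65
tool_pos: [0.4194, 0.2264, 0.0088]
tool_rot: [[-0.062, 0.998, 0.0], [0.998, 0.062, 0.0], [0.0, 0.0, -1.0]]
force: [-3.9, -0.3, 8.6]
finger_gap: 0.0236
grip_force: 31.8
```

```bash
python3 -c "
from h import *
goal([.4184,.227,.14],93.6)"
```

```text
t 2.65 pos [0.4194 0.2264 0.0088] gap 0.0236 grip 31.8 F [-3.9 -0.3  8.6] q [ 0.32  0.37 -0.57  0.63  0.    1.83]
move mm [   0.7   -0.9 -131.2] deg [ 0.02 -0.02 -0.05]
```

Call:
step_arm --motion "0 0 -0.003 0 0 0 0.015; 0 0 -0.01 0 0 0 0.015; 0 0 -0.02 0 0 0 0.015; 0 0 -0.028 0 0 0 0.015; 0 0 -0.03 0 0 0 0.015"

```text
clock: 3.28
tool_pos: [0.4197, 0.2265, 0.039]
tool_rot: [[-0.062, 0.998, 0.001], [0.998, 0.062, 0.0], [0.0, 0.001, -1.0]]
force: [-0.2, -0.1, -7.8]
finger_gap: 0.0233
grip_force: 32.7
```

```bash
python3 - <<'E'
from h import *
c=eyes.camera("wrist"); np.savez("wrist2",**c)
cv2.imwrite("pics/w2.png",cv2.resize(c["image"],(800,600),interpolation=cv2.INTER_CUBIC))
goal([.4184,.227,.18],93.6); print(robot.observe()["wrist_torque"])
E
```

```text
t 3.325 pos [0.4196 0.2265 0.0388] gap 0.0232 grip 32.7 F [-0.4  0.6 -7.4] q [ 0.32  0.33 -0.53  0.71  0.    1.83]
move mm [   0.7   -1.1 -141.2] deg [ 0.05 -0.01 -0.05]
[-0.04200496 -0.01521298 -0.02445906]
```

View pics/w2.png

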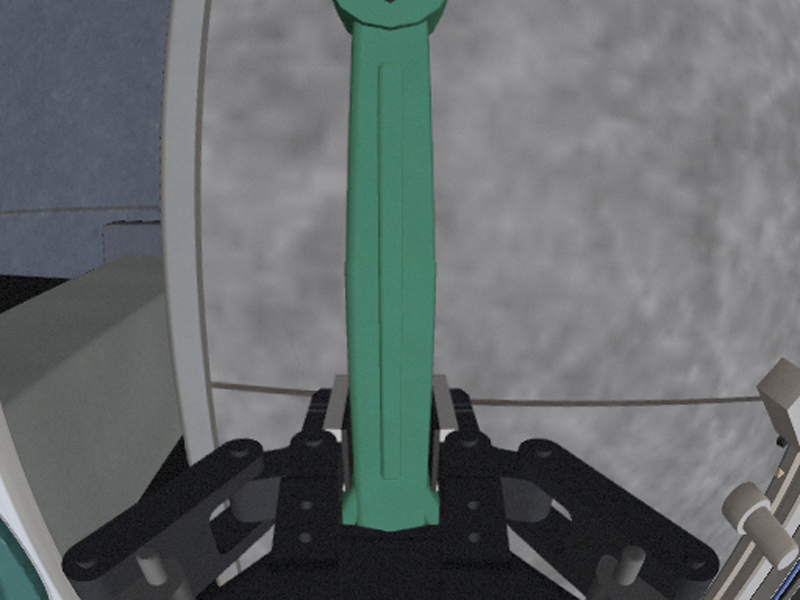

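The fingers hold the neck at the balance point. The load is about 7.4 N with a near-zero wrist moment, so the arm is level. Next I'll lift it.

Call:
step_arm --motion "0 0 -0.015 0 0 0 0.015; 0 0 -0.05 0 0 0 0.015; 0 0 -0.09 0 0 0 0.015; 0 0 -0.125 0 0 0 0.015; 0 0 -0.141 0 0 0 0.015"

```text
clock: 3.95
tool_pos: [0.4197, 0.2265, 0.1809]
tool_rot: [[-0.062, 0.998, 0.002], [0.998, 0.062, 0.001], [0.0, 0.002, -1.0]]
force: [-0.1, -0.1, -8.9]
finger_gap: 0.0236
grip_force: 33.4
```

```bash
python3 - <<'E'
from h import *
goal([.4612,-.098,.18],96)
T=dict(np.load("top.npz")); S=dict(np.load("side.npz"))
im=S["image"][205:250,225:256]; im=cv2.resize(im,None,fx=13,fy=13,interpolation=cv2.INTER_CUBIC)
t=cv2.resize(T["image"][180:210,303:330],None,fx=14,fy=14,interpolation=cv2.INTER_CUBIC)
o=np.zeros((600,800,3),np.uint8);o[:im.shape[0],:im.shape[1]]=im;o[:t.shape[0],410:410+t.shape[1]]=t
cv2.imwrite("pics/crop2.png",o)
E
```

```text
t 3.95 pos [0.4197 0.2265 0.1809] gap 0.0236 grip 33.4 F [-0.1 -0.1 -8.9] q [ 0.32  0.2  -0.27  1.1  -0.    1.83]
move mm [-326.4   21.3    0.8] deg [ 0.1  -0.02 -2.45]
```

View pics/crop2.png

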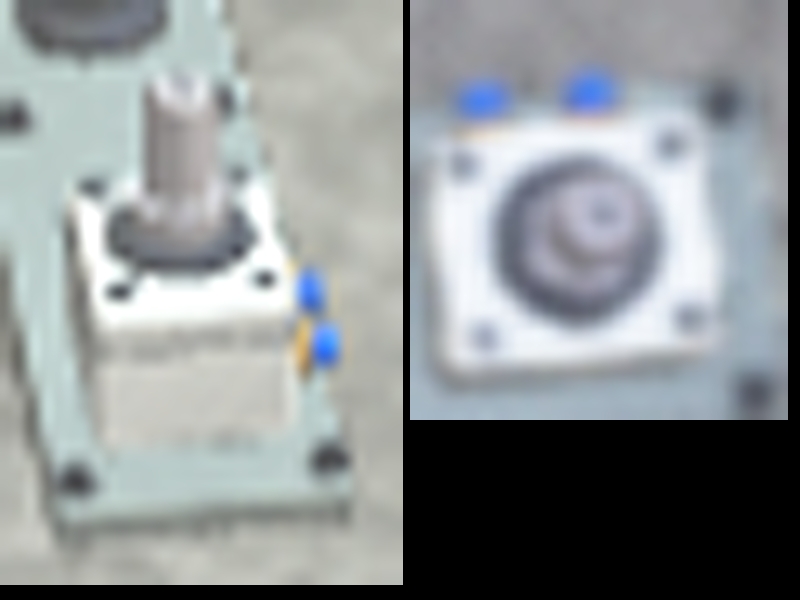

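The crop shows the rod tip at side px (238.4,211.5) and top px (316.3,194.9). The seal ring centre is at side (238.4,222.6) and top (314.5,196.7).

```bash
python3 - <<'E'
from h import *
from scipy.optimize import least_squares
T=dict(np.load("top.npz")); S=dict(np.load("side.npz"))
print("seal top",onz(T,314.5,196.7,.067),"block",onz(T,314.4,196.7,.06),"seal side",onz(S,238.4,222.6,.067))
obs=[(T,(316.3,194.9),1,0),(T,(314.5,196.7),0,.067),(S,(238.4,211.5),1,0),(S,(238.4,222.6),0,.067)]
def f(p,cs):
    r=[]
    for c,o,tip,z in obs:
        if c is T or cs: r+=list(proj(c,[p[0],p[1],p[2] if tip else z])-o)
    return r
for cs in(0,1):
    s=least_squares(f,[.467,-.158,.11],args=(cs,));print(s.x,np.round(s.fun,2))
# side only
obs=obs[2:];s=least_squares(f,[.467,-.158,.11],args=(1,));print("side",s.x,np.round(s.fun,2))
E
```

```text
seal top [ 0.46677676 -0.15838518  0.067     ] block [ 0.46765488 -0.15894173  0.06      ] seal side [ 0.46420484 -0.16529536  0.067     ]
[ 0.46675241 -0.15840906  0.11277057] [-0.01 -0.01  0.01  0.01]
[ 0.46579091 -0.159319    0.11023595] [ 0.19  0.4   0.3   0.3   0.39 -0.03  0.36 -0.97]
side [ 0.46414939 -0.16529217  0.11404388] [ 0.02  0.   -0.02 -0.  ]
```

Call:
step_arm --motion "-0.01 0 0 0 0 0 0.015; -0.03 0.002 0 0 0 -0.2 0.015; -0.06 0.004 0 0 0 -0.5 0.015; -0.095 0.006 0 0 0 -0.7 0.015; -0.13 0.009 0 0 0 -1 0.015"

```text
clock: 4.58
tool_pos: [0.4356, 0.0956, 0.178]
tool_rot: [[-0.079, 0.997, -0.002], [0.997, 0.079, -0.0], [-0.0, -0.002, -1.0]]
force: [-0.3, 0.8, -8.6]
finger_gap: 0.0236
grip_force: 33.4
```

Call:
step_arm --motion "-0.035 0.002 0 0 0 -0.3 0.015; -0.065 0.004 0 0 0 -0.5 0.015; -0.09 0.005 0 0 0 -0.7 0.015; -0.105 0.006 0 0 0 -0.9 0.015; -0.11 0.006 0 0 0 -1 0.015"

```text
clock: 5.2
tool_pos: [0.4508, -0.0126, 0.1787]
tool_rot: [[-0.096, 0.995, -0.001], [0.995, 0.096, 0.0], [0.0, -0.001, -1.0]]
force: [0.1, 0.2, -7.7]
finger_gap: 0.0232
grip_force: 33.4
```

```bash
python3 - <<'E'
from h import *
goal([.4612,-.098,.18],96)
E
```

```text
t 5.2 pos [ 0.4508 -0.0126  0.1787] gap 0.0232 grip 33.4 F [ 0.1  0.2 -7.7] q [-0.21  0.16 -0.33  1.08  0.    1.27]
move mm [-86.    2.2  -1.4] deg [-0.06 -0.02 -0.5 ]
```

```bash
python3 - <<'E'
from h import *
T=eyes.camera("top");S=eyes.camera("side");np.savez("top2",**T);np.savez("side2",**S)
t=cv2.resize(T["image"][172:212,235:335],None,fx=8,fy=8,interpolation=cv2.INTER_CUBIC)
s=cv2.resize(S["image"][165:243,205:260],None,fx=3.5,fy=3.5,interpolation=cv2.INTER_CUBIC)
o=np.zeros((600,800,3),np.uint8);o[:320]=t;o[325:325+s.shape[0],:s.shape[1]]=s
cv2.imwrite("pics/crop3.png",o)
p=robot.observe()["tool_pos"];R=robot.observe()["tool_rot"];x=R[:,0]
b=p-.0607*x;b[2]=p[2]-.0088+.036
print("pred ring px top",proj(T,b),"side",proj(S,b))
n=p+.1293*x;n[2]=p[2]-.0088+.058;print("pred spindle",proj(T,n),proj(S,n))
E
```

```text
pred ring px top [291.34550174 194.35145336] side [235.04827366 175.71027309]
pred spindle [226.97729532 199.96711943] [228.23320705 148.20899262]
```

View pics/crop3.png

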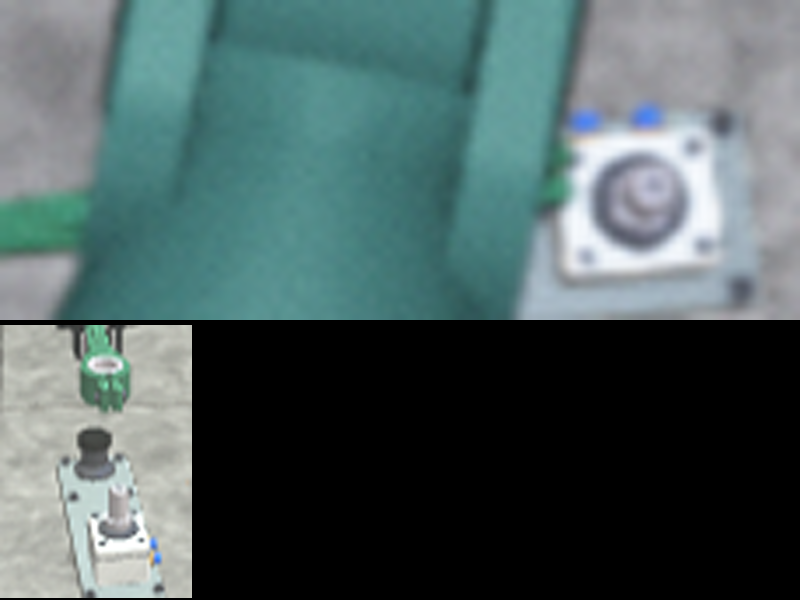

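The robot's arm hides the hub in the top view. In the side view the hub ring is at (234.9,175.5), where forward kinematics predicts (235.0,175.7). I'll sidestep toward the robot so the sharper wrist camera sees both the rod and the rest.

```bash
python3 - <<'E'
from h import *
goal([.34,-.12,.18],95.5)
E
```

```text
t 5.3 pos [ 0.4509 -0.012   0.179 ] gap 0.0233 grip 33.4 F [ 0.1  0.4 -6.9] q [-0.21  0.16 -0.33  1.08  0.    1.27]
move mm [ -96.8 -120.8   -1. ] deg [-0.03 -0.02  0.03]
```

Call:
step_arm --motion "-0.004 -0.006 0 0 0 0 0.015; -0.014 -0.018 0 0 0 0 0.015; -0.03 -0.038 0 0 0 0 0.015; -0.05 -0.062 0 0 0 0 0.015; -0.068 -0.084 0 0 0 0 0.015"

```text
clock: 5.92
tool_pos: [0.3726, -0.0884, 0.1793]
tool_rot: [[-0.097, 0.995, 0.0], [0.995, 0.097, -0.0], [-0.0, -0.0, -1.0]]
force: [0.3, -1.3, -8.1]
finger_gap: 0.0236
grip_force: 33.4
```

Call:
step_arm --motion "-0.014 -0.018 0 0 0 0 0.015; -0.024 -0.03 0 0 0 0 0.015; -0.028 -0.036 0 0 0 0 0.015; -0.029 -0.037 0 0 0 0 0.015; -0.029 -0.037 0 0 0 0 0.015"

```text
clock: 6.55
tool_pos: [0.3402, -0.1201, 0.1793]
tool_rot: [[-0.097, 0.995, 0.0], [0.995, 0.097, 0.0], [0.0, 0.0, -1.0]]
force: [-0.1, 0.6, -7.9]
finger_gap: 0.0234
grip_force: 33.4
```

```bash
python3 - <<'E'
from h import *
c=eyes.camera("wrist"); np.savez("wrist3",**c)
cv2.imwrite("pics/w3.png",cv2.resize(c["image"],(800,600),interpolation=cv2.INTER_CUBIC))
goal([.4612,-.098,.18],96)
E
```

```text
t 6.6 pos [ 0.3403 -0.12    0.1793] gap 0.0234 grip 33.4 F [ 0.1 -0.3 -7.1] q [-0.57  0.01 -0.5   1.06  0.    0.91]
move mm [ 10.2 122.5  -0.7] deg [ 0.01 -0.   -0.43]
```

View pics/w3.png

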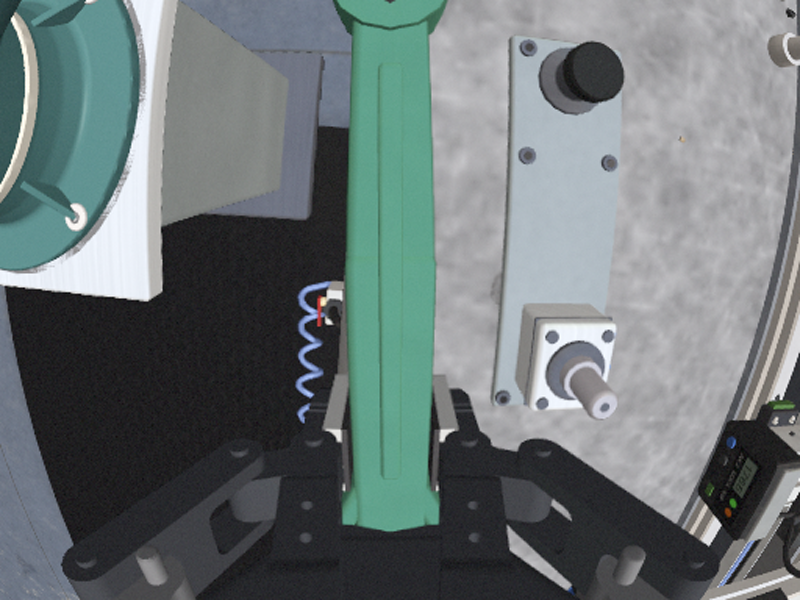

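The wrist view shows the rod tip at about (602,406), the rest top at (595,72) and the block screws at (607,336) and (542,404). The held arm looks the same as just after the lift.

```bash
python3 - <<'E'
from h import *
from scipy.optimize import least_squares
c=dict(np.load("wrist3.npz"));k=.64
f=lambda u,v,z:fonz(c,(u+.5)*k-.5,(v+.5)*k-.5,z)
rest=f(595,72,.06);a,b=f(607,336,.06),f(542,404,.06);m=(a+b)/2
print("rest",rest,"block ctr",m)
q=(rest-m)[:2];print("len",np.linalg.norm(q),"yaw",np.degrees(np.arctan2(q[1],q[0])))
for h in(.106,.11,.114,.118):
    r=f(602,406,h);q=(rest-r)[:2];print(h,r[:2],np.linalg.norm(q),np.degrees(np.arctan2(q[1],q[0])))
for i,j in(((528,47),(503,397)),):
    q=f(*i,.012)-f(*j,.012);print("plate",np.degrees(np.arctan2(q[1],q[0])))
w1=dict(np.load("wrist.npz"));g=lambda u,v,z:fonz(w1,(u+.5)*k-.5,(v+.5)*k-.5,z)
print("hub w1",g(390,384,.036))
E
```

```text
rest [0.44636545 0.02953019 0.06      ] block ctr [ 0.4664724  -0.15795759  0.06      ]
len 0.18856287207140818 yaw 96.12123756318012
0.106 [ 0.46690763 -0.15873134] 0.18937894666572835 96.22719968892395
0.11 [ 0.46441614 -0.15654227] 0.1869459456501497 95.54086377691145
0.114 [ 0.46192464 -0.15435319] 0.1845404749697364 94.83653191017248
0.118 [ 0.45943315 -0.15216412] 0.18216362524198504 94.11370833260567
plate 94.42690017262957
hub w1 [0.42224861 0.16710348 0.036     ]
```

The unit is at (0.4666, -0.1585) with yaw 96°, and the rod tip is about 107 mm up, so it is fully in. I'll move over it at height, then come down.

Call:
step_arm --motion "0 0.006 0 0 0 0 0.015; 0.001 0.02 0 0 0 -0.1 0.015; 0.003 0.042 0 0 0 -0.2 0.015; 0.005 0.067 0 0 0 -0.3 0.015; 0.007 0.09 0 0 0 -0.4 0.015"

```text
clock: 7.22
tool_pos: [0.4312, -0.1039, 0.179]
tool_rot: [[-0.104, 0.995, 0.0], [0.995, 0.104, 0.0], [0.0, 0.0, -1.0]]
force: [-0.2, -0.4, -8.0]
finger_gap: 0.0233
grip_force: 33.3
```

```bash
python3 - <<'E'
from h import *
goal([.4603,-.0988,.142],96)
E
```

```text
t 7.225 pos [ 0.4312 -0.1039  0.179 ] gap 0.0233 grip 33.3 F [-0.2 -0.4 -8. ] q [-0.42  0.15 -0.35  1.08  0.    1.05]
move mm [ 2.1 29.4 37. ] deg [ 0.01 -0.   -0.01]
```

Call:
step_arm --motion "0.001 0.016 0 0 0 0 0.015; 0.002 0.026 0 0 0 0 0.015; 0.002 0.029 0.004 0 0 0 0.015; 0.002 0.029 0.014 0 0 0 0.015; 0.002 0.029 0.025 0 0 0 0.015"

```text
clock: 7.85
tool_pos: [0.457, -0.0996, 0.1535]
tool_rot: [[-0.103, 0.995, -0.0], [0.995, 0.103, 0.0], [0.0, -0.0, -1.0]]
force: [-0.3, -0.7, -7.4]
finger_gap: 0.0235
grip_force: 33.5
```

```bash
python3 - <<'E'
from h import *
goal([.4603,-.0988,.142],96)
E
```

```text
t 7.85 pos [ 0.457  -0.0996  0.1535] gap 0.0235 grip 33.5 F [-0.3 -0.7 -7.4] q [-0.39  0.21 -0.34  1.02 -0.    1.08]
move mm [ 0.5  3.4 11.5] deg [-0.02 -0.01 -0.08]
```

Call:
step_arm --motion "0 0.002 0.004 0 0 0 0.015; 0.0005 0.003 0.009 0 0 -0.1 0.015; 0.0005 0.0035 0.0115 0 0 -0.1 0.015; 0.0005 0.0035 0.0115 0 0 -0.1 0.015; 0.0005 0.0035 0.0115 0 0 -0.1 0.015"

```text
clock: 8.48
tool_pos: [0.4611, -0.0988, 0.1429]
tool_rot: [[-0.105, 0.994, 0.0], [0.994, 0.105, -0.0], [-0.0, 0.0, -1.0]]
force: [-0.3, -0.5, -7.3]
finger_gap: 0.0232
grip_force: 33.3
```

```bash
python3 - <<'E'
from h import *
goal([.4603,-.0988,.142],96)
S=eyes.camera("side");W=eyes.camera("wrist")
o=np.zeros((600,800,3),np.uint8)
s=cv2.resize(S["image"][160:245,215:260],None,fx=7,fy=7,interpolation=cv2.INTER_CUBIC);o[:595,:315]=s
w=cv2.resize(W["image"],(480,360));o[:360,320:]=w
cv2.imwrite("pics/fin.png",o)
for n,X in(("bore ring top",[.4666,-.1585,.169]),("rod",[.4666,-.1585,.107]),("bore under",[.4666,-.1585,.133])):
    u=proj(S,X);print(n,u,((u+.5)-[215,160])*7)
E
```

```text
t 8.475 pos [ 0.4611 -0.0988  0.1429] gap 0.0232 grip 33.3 F [-0.3 -0.5 -7.3] q [-0.38  0.22 -0.36  0.99  0.    1.08]
move mm [ 0.  -0.8  0.9] deg [0.01 0.01 0.05]
bore ring top [239.06293905 197.00413401] [171.94057336 262.52893806]
rod [239.00723641 212.10297955] [171.55065485 368.22085687]
bore under [239.03029156 205.85361289] [171.71204095 324.47529024]
```

View pics/fin.png

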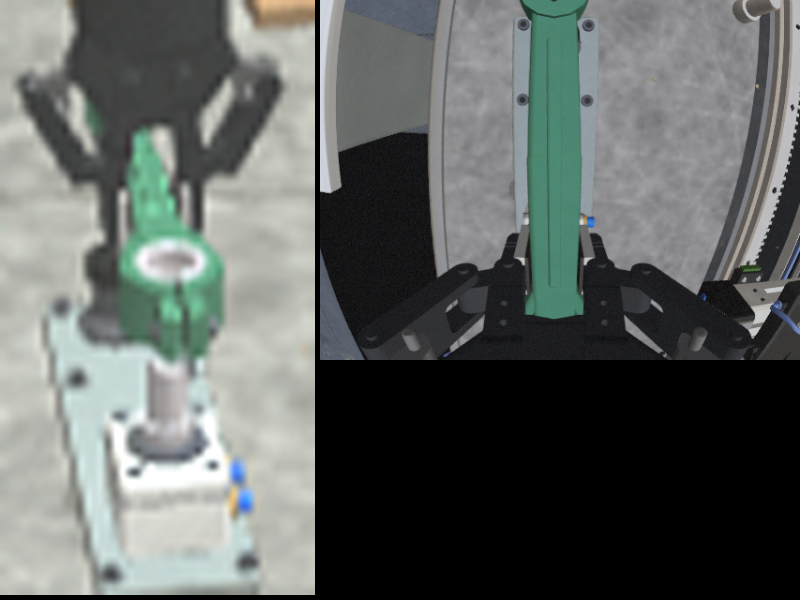

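The side view shows the hub ring at (173,261), above the rod axis at about column 168. The wrist view shows the neck centred between the plate screws. A small trim of about 1.5 mm toward the robot is left, then I'll hold still.

Call:
step_arm --motion "0 -0.001 0 0 0 0 0.015; 0 -0.0015 0 0 0 0 0.015; 0 -0.0015 0 0 0 0 0.015; 0 -0.0015 0 0 0 0 0.015; 0 -0.0015 0 0 0 0 0.015"

```text
clock: 9.2
tool_pos: [0.4595, -0.0989, 0.1428]
tool_rot: [[-0.105, 0.994, 0.0], [0.994, 0.105, -0.0], [-0.0, 0.0, -1.0]]
force: [-0.2, -0.1, -8.3]
finger_gap: 0.0239
grip_force: 33.3
```

Call:
step_arm --motion "0 0 0 0 0 0 0.015; 0 0 0 0 0 0 0.015; 0 0 0 0 0 0 0.015; 0 0 0 0 0 0 0.015; 0 0 0 0 0 0 0.015"

```text
clock: 9.82
tool_pos: [0.4595, -0.0989, 0.1428]
tool_rot: [[-0.105, 0.994, -0.0], [0.994, 0.105, 0.0], [0.0, -0.0, -1.0]]
force: [-0.0, 0.1, -7.3]
finger_gap: 0.0235
grip_force: 33.3
```

```bash
python3 - <<'E'
from h import *
goal([.4603,-.0988,.142],96); print(robot.observe()["wrist_torque"],np.abs(robot.observe()["joint_vel"]).max())
s=robot.observe()
if np.linalg.norm(s["tool_pos"]-[.46,-.0988,.1425])<.0025: print(hand_in())
E
```

```text
t 9.825 pos [ 0.4595 -0.0989  0.1428] gap 0.0235 grip 33.3 F [-0.   0.1 -7.3] q [-0.39  0.22 -0.36  0.99  0.    1.08]
move mm [0.  0.8 0.8] deg [-0.   -0.    0.05]
[0.02430756 0.06065308 0.04816631] 0.0021621261749549788
the job is handed in; nothing more can be done
None
```

The job is handed in at 9.8 s: the clamp arm is held still and level at about 33 N a finger, its bore over the rod to within about 2–3 mm by camera estimate, with roughly 27 mm of air and its nose over the rest.

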